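# Lower the tilted bin stand by its ratchet arm

## Task

Let the tilted nut bin down level for refilling: press the red thumb paddle on the stand's arm to free the ratchet pawl and, keeping it pressed, push the arm down past its teeth until the tray rests on its rubber stops. Then take the hand away so that the paddle comes back up and the pawl drops into the teeth. Only press and push: do not raise the arm, do not force it against a locked tooth, and leave the jars and other things around it where they are.

Things in the scene. Friction and masses are not known exactly. Their poses are not given: they have to be found in the camera images.
- stand: heavy counter-top tilt stand, fixed: grey base plate 360 x 190 mm, 12 mm high; tray and arm hinged at its rear about the stand's y axis, at x = +300 mm, z = 62 mm; upright steel toothed quadrant at its front (10 mm thick, 305 mm radius about the hinge, top 240 mm high). Origin: on the counter, below the quadrant. -x points level from the hinge along the arm to the grip (front); z up.
- tilt_arm (a joint): tray and arm angle, rad: 0 = level on the rubber stops; grows as the grip end goes up, at most 0.49; starts at 0.26 to 0.46. Spring-balanced with a stiff hinge: it stays where it is left and, with the pawl free, takes 5 to 10 N at the paddle to move down. With the pawl in, the teeth (12 mm or 0.04 rad apart) let it go up but not down; it may start up to one tooth above the one that will catch it.
- pawl (a joint): turn of the brass pawl on the arm, rad: 0 = in the teeth (it may start at up to 0.12, resting on a tooth's sloping back); grows as the paddle is pressed towards the grip; clear of the teeth above 0.13, stop at 0.22 (paddle 21 mm down). A spring returns it: 2 N at the paddle at 0, 5 N at the stop. Pivot: on the arm 302 mm from the hinge, on the line from hinge to grip end.
- paddle (a point): centre of the top face of the red ribbed thumb paddle, 38 mm along the arm by 40 mm across, 9 mm thick, above the grip. It moves with the pawl. With the arm level and the pawl at 0 it lies 395 mm from the hinge towards the grip and 48 mm above the hinge's height. Site x, z axes: along the arm away from the grip, and normal to the face.
- grip_end (a point): middle of the end face of the black rubber grip (110 mm long, 30 mm wide, 26 mm high) below the paddle; 457 mm from the hinge, level with the hinge when the arm is level. From the tray (236 x 160 mm, with a lidded clear bin of nuts and a scoop, 190 mm high) a dark steel fork straddles the quadrant and ends in this grip.
- almond_jar: bystander: glass jar of almonds, gold lid, 72 mm across, 115 mm high, upright beside the arm; origin centre of underside
- honey_jar: bystander: glass jar of honey, gold lid, 68 mm across, 95 mm high, upright on the other side of the arm; origin centre of underside
- pistachio_jar: bystander: glass jar of pistachios, gold lid, 80 mm across, 150 mm high, beside the tray; origin centre of underside
- scoop: bystander: flat-bottomed aluminium scoop 190 mm long, 34 mm high, lying on the counter; origin under its bowl
- crumb_brush: bystander: hand brush lying on the counter; origin under its middle
- deli_cup: bystander: white plastic cup, 90 mm across, 75 mm high; origin centre of underside
- tea_tin: bystander: green tin, 72 mm across, 100 mm high; origin centre of underside

How it is judged:
By the outcome, as a careful person would: the job done as asked, in the order asked, and still so for the second after the job is handed in, with the robot touching nothing.
It also fails if it takes over 38 s, if anything falls off the work surface, if the arm or the gripper's body presses on something with over 40 N, if the wrist force passes 120 N, or if a joint passes its speed limit or range.

## Robot

A 7-joint arm with a two-finger parallel gripper is mounted at the origin on the work surface. World frame = base frame: x ahead of the robot, y to its left, z up, the work surface at z = 0. Lengths are in m, angles in rad, forces in N, time in s.
With the tool pointing down it reaches from about 0.35 to 0.9 m from the base axis. Payload 8.1 kg.
Tool frame: the origin (TCP) lies midway between the tips of the shut fingers; the grasp point (between the pads) lies 19 mm behind it; z points along the fingers, x is the direction in which the jaws open and shut, and the axes are right-handed (so a half turn about z gives the same grasp; the last joint's range is limited). The gripper opens to 92 mm and grips with 3 to 60 N. Pads are 19 mm wide; open, the fingers measure 130 mm over their backs; the gripper's body (75 mm by 190 mm) begins 47 mm behind the grasp point.
Start: joints at [1.232, 0.434, 0.025, 1.573, -0.012, 1.134, -0.075], TCP at [0.146, -0.608, 0.227] pointing down, gripper open.
Joint ranges: [-2.62, 2.62], [-0.44, 2.09], [-1.27, 1.32], [0.08, 2.57], [-1.32, 4.46], [0.12, 2], [-2.74, 2.74]. Speed limits (rad/s): [2.22, 2.22, 3.01, 3.01, 3.14, 3.14, 3.14].

## Interface

Orientations are given as a rotation vector (axis times angle).
In Python, from cell import arm gives the robot as it stands.
- The arm moves only by the tool jog_arm, never from a script. Its argument "commands" is a list of rows, each an object with "translation": the shift along the tool's x, y, z in mm, a list of three; "turn": the turn, a rotation vector about the tool's x, y, z in rad, a list of three. A call has 1 to 12 rows; each row is the pose to reach, as a shift and turn from the pose commanded when the call began, along the tool's axes at that moment; what a row does not reach only later rows make up. A row lasts 1/12 s, in which the tool goes at most 41.7 mm and 7.16 degrees, less where a joint would pass 70% of its speed; a pose out of reach is approached as far as the arm can. A call with a gripper value outside its range is refused whole. "claw" is the closure, from -1 (fully open) to 1 (shut), so that 0 is half open, set as the call begins (left out, the last holds). The fingers move at their own pace and stop on an object; "grip_force" is the grip in N (left out, the last holds). Time passes only in rows, so rows that repeat a pose let the fingers close. It gives the time, the measured TCP pose, the force and the opening at its end, in the units of the state.
- arm.observe(): the state, without advancing time (a new reading comes with each control period).
- arm.get_image(name): name is "scene" or "top"; returns the picture (400x640x3 uint8, blue, green, red); there is no depth.
- arm.camera_info(name): a dict with "vertical_fov" (degrees; the focal length in pixels is half the picture's height over the tangent of half this angle, whatever the lens; pixels are square), "cx", "cy" (the principal point, pixels), "distortion" ([k1, k2, p1, p2, k3] as OpenCV has them; the pictures are not rectified), "eye" and "rotation" of the camera in the world. Camera axes: x right, y up, looking along -z (the intrinsics and any distortion apply to the point x, -y, -z); pixel columns grow to the right and rows downward; lengths in m; the calibration is good to about 2 mm. A picture is of the moment at which its call begins. camera_info takes no time and is no camera call.
- arm.sign_off(): hands the job in, once; it reports no verdict.
Trained networks look in the newest picture that a camera, given by its name, has taken for a name from the list of things; names that differ only in an ending like _2 or _b are one class to them, and where a whole thing is asked for, a point or a joint stands for the part that bears it (a point fixed in the world has none). Each returns a list of dicts, best first, with "confidence" (0 to 1); they miss things now and then, are a little off and sometimes report something else, mostly with a low value. They report only what shows in the picture. A call takes as long as a camera call.
- arm.trace(camera, query): "region" (400x640 bool, what is visible of it) and "box" ([left, top, width, height] in pixels, round what is visible of it).
- arm.landmark_of(camera, query): "at" ([column, row] in pixels: a listed point, or the origin of a listed thing).
The state is a dict: "clock": time; "joints": joint angles; "dq": joint speeds; "joint_efforts": joint torques, N m; "position": TCP position; "ee_rot": TCP orientation; "force": force on the tool from outside, world axes, zero at the start; "ft_torque": the same for the moment, N m; "width": opening from 0.0 (shut) to 1.0 (fully open).
Only numpy, scipy, OpenCV 4.12 (cv2) and the standard library are available. Lean on these libraries where they do the work, as an engineer would, in place of code of your own. Each camera call takes 0.05 s, during which the arm holds its last target. There are 200 camera calls.

## Working session

There is one attempt and no reset: what is moved stays moved. The work goes in short steps, Python scripts to look and compute and a tool call to move; the robot and the scene stay as the last step left them, time stands still between calls to the robot, and variables do not carry over. Pictures are saved under pics/ and viewed, about 8 in all and at most 12, crops included, and the job is handed in when it is done.

Besides the shell and the picture viewer there is one more tool, called after "Call:" as name([rows], argument=value, ...), one row to a line, values as JSON. jog_arm: Moves the arm, as the interface text tells. Its arguments: {"type":"object","properties":{"commands":{"type":"array","items":{"type":"object","properties":{"translation":{"type":"array","items":{"type":"number"}},"turn":{"type":"array","items":{"type":"number"}}}}},"claw":{"type":"number"},"grip_force":{"type":"number"}},"required":["commands"]}

```bash
mkdir -p pics; ls; cat > h.py <<'E'
from cell import arm
import numpy as np, cv2
from scipy.spatial.transform import Rotation as R
def cam(n):
    c=arm.camera_info(n); f=200/np.tan(np.radians(c['vertical_fov'])/2)
    return np.array([[f,0,c['cx']],[0,f,c['cy']],[0,0,1]]),np.array(c['distortion'],float),np.array(c['eye']),np.array(c['rotation'])
def proj(n,P):
    K,d,e,Rm=cam(n); p=(np.atleast_2d(P)-e)@Rm; p=p*[1,-1,-1]
    return cv2.projectPoints(p.reshape(-1,1,3),np.zeros(3),np.zeros(3),K,d)[0].reshape(-1,2)
def ray(n,uv):
    K,d,e,Rm=cam(n); q=cv2.undistortPoints(np.array(uv,float).reshape(1,1,2),K,d).ravel()
    v=Rm@np.array([q[0],-q[1],-1]); return e,v/np.linalg.norm(v)
def tri(obs):
    A=np.zeros((3,3));b=np.zeros(3)
    for n,uv in obs:
        e,v=ray(n,uv);M=np.eye(3)-np.outer(v,v);A+=M;b+=M@e
    return np.linalg.solve(A,b)
E
python3 - <<'E'
from h import *
s=arm.observe();print(s)
for n in('scene','top'):
    cv2.imwrite(f'pics/{n}0.png',arm.get_image(n)); print(n,arm.camera_info(n))
for q in('paddle','grip_end','stand','pawl','almond_jar','honey_jar','pistachio_jar','scoop','crumb_brush','deli_cup','tea_tin'):
    o=[]
    for n in('scene','top'):
        r=arm.landmark_of(n,q); print(q,n,[(np.round(x['at'],1).tolist(),round(x['confidence'],2)) for x in r[:2]])
        if r:o.append((n,r[0]['at']))
    if len(o)==2:
        P=tri(o);print('   ',P.round(4),[(proj(n,P)[0]-a).round(1) for n,a in o])
E
```

```text
pics
{'clock': 0.0, 'joints': array([ 1.23240751,  0.43522574,  0.02495153,  1.57411246, -0.01156022,
        1.13399678, -0.07510465]), 'dq': array([-5.54021638e-05, -3.84985003e-04,  6.41186269e-04, -1.14875220e-03,
       -7.80146231e-05, -3.46603790e-03,  5.43930477e-04]), 'joint_efforts': array([-3.99312885e-04, -6.67854238e+01,  9.84755158e-01, -3.14463723e+01,
       -6.05364516e-02,  4.28590004e-02,  1.68496745e-04]), 'position': array([ 0.14582721, -0.60721397,  0.22593709]), 'ee_rot': array([-2.46660623e+00,  1.94425349e+00,  2.12667226e-03]), 'force': array([-0.57526475,  0.57891289, -0.22992659]), 'ft_torque': array([ 0.01765533,  0.00222642, -0.03226403]), 'width': 0.9954686148637111}
scene {'vertical_fov': 57.468344151700464, 'cx': 319.07304410436217, 'cy': 202.38922606271007, 'distortion': array([-0.00053378,  0.        ,  0.        ,  0.        ,  0.        ]), 'eye': array([ 0.83879336, -0.18690994,  1.1249984 ]), 'rotation': array([0.32294061, 0.15710641, 0.90100389])}
top {'vertical_fov': 48.016527400693285, 'cx': 314.99409316963573, 'cy': 197.5194094432479, 'disto
[... 179 characters left out ...]
-1.54154359])}
paddle scene [([326.8, 157.3], 0.82)]
paddle top [([293.6, 213.9], 0.79)]
    [ 0.6372 -0.0629  1.2951] [array([-372.1,  409.5]), array([-362.5,  367.6])]
grip_end scene [([343.8, 139.2], 0.72)]
grip_end top [([264.1, 221.1], 0.91), ([295.5, 260.8], 0.53)]
    [ 0.6372 -0.0629  1.2951] [array([-389.1,  427.6]), array([-333. ,  360.4])]
stand scene [([322.7, 202.7], 0.81)]
stand top [([300.3, 214.5], 0.69)]
    [ 0.6372 -0.0629  1.2951] [array([-368. ,  364.1]), array([-369.2,  367. ])]Traceback (most recent call last):
  File "<stdin>", line 8, in <module>
ValueError: it knows: almond_jar, crumb_brush, deli_cup, grip_end, honey_jar, paddle, pistachio_jar, scoop, stand, tea_tin
```

```bash
sed -i "s/np.array(c\['rotation'\])/R.from_rotvec(c['rotation']).as_matrix()/" h.py
python3 - <<'E'
from h import *
for q in('paddle','grip_end','stand','almond_jar','honey_jar','pistachio_jar','scoop','crumb_brush','deli_cup','tea_tin'):
    o=[]
    for n in('scene','top'):
        r=arm.landmark_of(n,q)
        if r:o.append((n,r[0]['at'],round(r[0]['confidence'],2)))
    o2=[x[:2] for x in o]
    print(q,[(x[0],np.round(x[1],1).tolist(),x[2]) for x in o])
    if len(o)==2:
        P=tri(o2);print('   ',P.round(4),[(proj(n,P)[0]-a).round(1).tolist() for n,a in o2])
print(arm.observe()['clock'])
a,b=[cv2.imread(f'pics/{n}0.png') for n in('scene','top')]
cv2.imwrite('pics/both.png',cv2.resize(np.vstack([a[0:300],b[50:350]]),(640,600)))
E
```

```text
paddle [('scene', [326.8, 157.3], 0.82), ('top', [293.6, 213.9], 0.79)]
    [0.5109 0.0944 0.2753] [[0.1, -0.0], [0.1, 0.0]]
grip_end [('scene', [343.8, 139.2], 0.72), ('top', [264.1, 221.1], 0.91)]
    [0.4895 0.1723 0.2556] [[0.7, -0.1], [0.5, 0.4]]
stand [('scene', [322.7, 202.7], 0.81), ('top', [300.3, 214.5], 0.69)]
    [ 0.5257  0.0774 -0.0093] [[1.1, -0.1], [0.9, 0.6]]
almond_jar [('scene', [366.3, 202.1], 0.77), ('top', [269.0, 185.8], 0.89)]
    [0.6159 0.1835 0.0127] [[0.5, -0.0], [0.4, 0.3]]
honey_jar [('scene', [298.5, 164.3], 0.75), ('top', [295.0, 259.2], 0.83)]
    [0.3806 0.089  0.0294] [[1.3, -0.1], [1.1, 0.7]]
pistachio_jar [('scene', [358.7, 239.5], 0.59), ('top', [298.5, 165.8], 0.65)]
    [ 0.6912  0.0912 -0.0208] [[0.1, -0.0], [0.1, 0.1]]
scoop [('scene', [405.2, 143.4], 0.64), ('top', [187.0, 206.7], 0.84)]
    [5.353e-01 4.435e-01 2.000e-04] [[3.0, -0.3], [2.4, 2.1]]
crumb_brush [('top', [171.4, 267.5], 0.96)]
deli_cup [('scene', [429.0, 175.0], 0.85), ('top', [201.7, 172.6], 0.95)]
    [ 0.6622  0.417  -0.0109] [[-2.0, 0.0], [-1.4, -1.4]]
tea_tin [('scene', [365.4, 124.6], 0.68), ('top', [209.7, 251.7], 0.66)]
    [0.3973 0.3639 0.0232] [[0.6, -0.0], [0.5, 0.4]]
1.4
```

View pics/both.png

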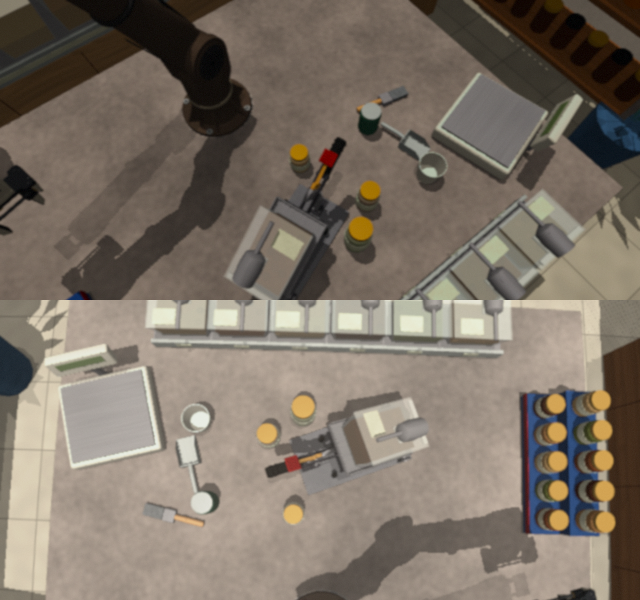

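```bash
python3 - <<'E'
from h import *
from scipy.optimize import least_squares
obs=[('scene','p',(326.8,157.3)),('top','p',(293.6,213.9)),('scene','g',(343.8,139.2)),('top','g',(264.1,221.1)),('scene','s',(322.7,202.7)),('top','s',(300.3,214.5))]
def pts(v):
    x,y,yaw,th,pw=v; u=-np.array([np.cos(yaw),np.sin(yaw),0]);z=np.array([0,0,1.])
    H=np.array([x,y,0])-.3*u+.062*z
    r=u*np.cos(th)+z*np.sin(th); n=-u*np.sin(th)+z*np.cos(th)
    # pawl turn: pivot at .302; paddle offset (.093,.048) rotates down
    c,s=np.cos(pw),np.sin(pw)
    return dict(p=H+r*(.302+.093*c+.048*s)+n*(.048*c-.093*s),g=H+r*.457,s=np.array([x,y,0]),H=H,u=u)
def f(v):
    P=pts(v);w=dict(p=1,g=1,s=.4)
    return np.r_[np.concatenate([w[k]*(proj(n,P[k])[0]-o) for n,k,o in obs]),(v[4]-.04)/.05]
s=least_squares(f,[.52,.07,-1.3,.43,.04]);print(s.x.round(4),f(s.x).round(1))
P=pts(s.x);print({k:P[k].round(4) for k in P})
v=s.x.copy()
for th,pw in[(v[3],v[4]),(v[3],.2),(0,.2),(0,0)]:
    v[3:]=th,pw;print(th,pw,pts(v)['p'].round(4))
x,y,yaw=s.x[:3]
a,b=[cv2.imread(f'pics/{n}0.png') for n in('scene','top')]
def crop(im,x0,y0,k,w,h):return cv2.resize(im[y0:y0+h,x0:x0+w],None,fx=k,fy=k,interpolation=cv2.INTER_CUBIC)
cv2.imwrite('pics/crop.png',np.hstack([crop(a,270,120,4,100,150),crop(b,250,140,4,100,150)]))
E
```

```text
[ 0.5214  0.0638 -1.2852  0.4494 -0.0229] [ 0.7 -0.4 -0.4 -0.5  0.5 -0.6  0.9  0.2 -1.2  0.1  2.   0.8 -1.3]
{'p': array([0.5121, 0.0955, 0.2783]), 'g': array([0.49  , 0.1709, 0.2605]), 's': array([0.5214, 0.0638, 0.    ]), 'H': array([ 0.6059, -0.224 ,  0.062 ]), 'u': array([-0.2817,  0.9595, -0.    ])}
0.4494381757924472 -0.0228521998240461 [0.5121 0.0955 0.2783]
0.4494381757924472 0.2 [0.5072 0.1121 0.2627]
0 0.2 [0.4925 0.1624 0.0906]
0 0 [0.4946 0.155  0.11  ]
```

View pics/crop.png

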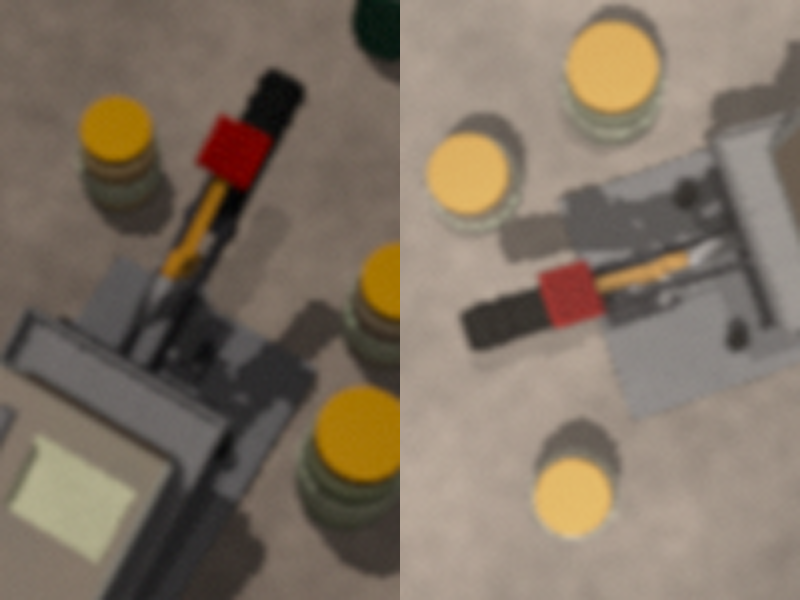

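```bash
cat >> h.py <<'E'
V=[.5214,.0638,-1.2852,.4494]
def pose(th,pw,above=0,along=0,V=V,sgn=1):
    x,y,yaw=V[:3]; u=-np.array([np.cos(yaw),np.sin(yaw),0]);z=np.array([0,0,1.])
    H=np.array([x,y,0])-.3*u+.062*z
    r=u*np.cos(th)+z*np.sin(th); n=-u*np.sin(th)+z*np.cos(th); c,s=np.cos(pw),np.sin(pw)
    a=r*c-n*s; m=n*c+r*s   # paddle along / normal
    p=H+r*.302+a*(.093+along)+m*(.048+above)
    Z=-m; X=sgn*np.cross(u,z); return p,np.c_[X,np.cross(Z,X),Z]
def rel(p,Rm,s=None):
    s=s or arm.observe(); R0=R.from_rotvec(s['ee_rot']).as_matrix()
    return (R0.T@(np.array(p)-s['position'])*1000).round(1).tolist(), R.from_matrix(R0.T@Rm).as_rotvec().round(3).tolist()
E
python3 - <<'E'
from h import *
print(R.from_rotvec(arm.observe()['ee_rot']).as_matrix().round(3))
for sg in(1,-1):
    p,Rm=pose(.45,.2,.1,0,sgn=sg); print(p,'mid',rel([.32,-.25,.47],Rm),'above',rel(p,Rm))
E
```

```text
[[ 0.234 -0.972 -0.   ]
 [-0.972 -0.234 -0.   ]
 [ 0.     0.    -1.   ]]
[0.51423615 0.0881981  0.3597672 ] mid ([-307.2, -252.7, -243.3], [0.193, -0.202, -1.611]) above ([-590.7, -520.6, -133.1], [0.193, -0.202, -1.611])
[0.51423615 0.0881981  0.3597672 ] mid ([-307.2, -252.7, -243.3], [-0.2, -0.19, 1.512]) above ([-590.7, -520.6, -133.1], [-0.2, -0.19, 1.512])
```

Call:
jog_arm([
  {"translation":[0,0,-40],"turn":[0,0,0]},
  {"translation":[0,0,-80],"turn":[0,0,0]},
  {"translation":[-30,-25,-110],"turn":[0,0,-0.1]},
  {"translation":[-60,-50,-140],"turn":[0,0,-0.2]},
  {"translation":[-90,-75,-170],"turn":[0,0,-0.3]},
  {"translation":[-120,-100,-190],"turn":[0,0,-0.4]},
  {"translation":[-150,-123,-210],"turn":[0,0,-0.5]},
  {"translation":[-180,-148,-220],"turn":[0,0,-0.6]},
  {"translation":[-207,-171,-230],"turn":[0,0,-0.7]},
  {"translation":[-235,-195,-240],"turn":[0,0,-0.8]},
  {"translation":[-265,-220,-243],"turn":[0,0,-0.9]},
  {"translation":[-290,-245,-243],"turn":[0,0,-1.0]},
], claw=1)

```text
clock: 2.4
position: [0.3136, -0.2723, 0.471]
ee_rot: [3.097, -0.517, 0.003]
force: [1.7, -1.2, 0.4]
width: 0.176
```

```bash
python3 - <<'E'
from h import *
s=arm.observe();print(s['joints'].round(2),s['position'],s['clock'])
p,Rm=pose(.45,.2,.12); print(rel(p+[0,0,.03],Rm))
E
```

```text
[ 0.92 -0.01 -0.32  1.55 -0.    1.6   0.26] [ 0.31363064 -0.27225551  0.47103157] 2.4
([75.4, -402.1, 61.4], [0.244, -0.079, -0.613])
```

Call:
jog_arm([
  {"translation":[7,-36,5],"turn":[0.02,-0.005,-0.06]},
  {"translation":[14,-72,5],"turn":[0.04,-0.01,-0.12]},
  {"translation":[21,-108,5],"turn":[0.06,-0.02,-0.18]},
  {"translation":[28,-144,5],"turn":[0.08,-0.03,-0.24]},
  {"translation":[35,-180,5],"turn":[0.1,-0.04,-0.3]},
  {"translation":[42,-216,5],"turn":[0.12,-0.05,-0.36]},
  {"translation":[49,-252,5],"turn":[0.14,-0.05,-0.42]},
  {"translation":[55,-288,10],"turn":[0.16,-0.06,-0.48]},
  {"translation":[61,-324,20],"turn":[0.2,-0.07,-0.54]},
  {"translation":[68,-360,35],"turn":[0.22,-0.075,-0.6]},
  {"translation":[75,-390,50],"turn":[0.24,-0.08,-0.61]},
  {"translation":[75,-402,61],"turn":[0.244,-0.079,-0.613]},
])

```text
clock: 3.4
position: [0.5173, 0.0842, 0.4067]
ee_rot: [-2.859, -0.41, 0.056]
force: [-1.2, -0.1, -1.0]
width: 0.005
```

```bash
python3 - <<'E'
from h import *
s=arm.observe();print(s['joints'].round(2),s['position'],s['clock'],s['force'].round(1))
p,Rm=pose(.45,.2,.12); print(rel(p+[0,0,.03],Rm))
a,b=arm.get_image('scene'),arm.get_image('top')
for n in('scene','top'):
  for q in('paddle','grip_end'):
    r=arm.landmark_of(n,q);print(n,q,[(x['at'],x['confidence']) for x in r[:1]])
def crop(im,x0,y0,k,w,h):return cv2.resize(im[y0:y0+h,x0:x0+w],None,fx=k,fy=k,interpolation=cv2.INTER_CUBIC)
cv2.imwrite('pics/c2.png',np.hstack([crop(a,270,90,4,100,150),crop(b,240,140,4,100,150)]))
print(proj('scene',s['position']),proj('top',s['position']))
E
```

```text
[ 0.43  0.29 -0.69  1.44 -0.08  1.49  0.05] [0.51733349 0.0841808  0.40673317] 3.4 [-1.2 -0.1 -1. ]
([-1.8, -0.4, -2.4], [-0.006, 0.002, -0.001])
scene paddle [([328.2, 157.1], 0.87)]
scene grip_end [([341.4, 137.2], 0.62)]
top paddle [([291.0, 215.7], 0.38)]
top grip_end [([267.8, 220.3], 0.83)]
[[326.31766749 135.12695251]] [[296.63208443 207.78202585]]
```

View pics/c2.png

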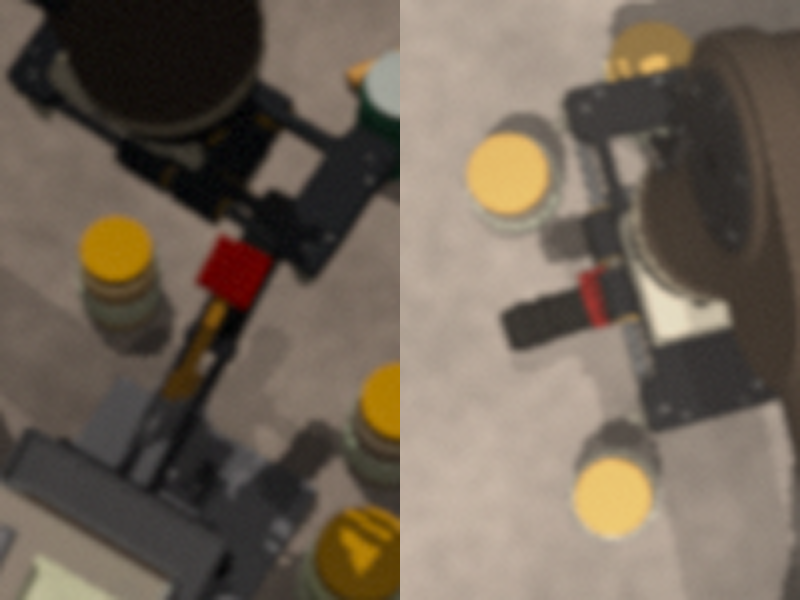

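```bash
python3 - <<'E'
from h import *
from scipy.optimize import least_squares
obs=[('scene','p',(328.3,157.5)),('top','p',(293.3,213.7)),('scene','g',(342.4,138.4)),('top','g',(266,220.7)),('scene','s',(322.7,202.7)),('top','s',(300.3,214.5))]
def pts(v):
    th,pw=v[3:5];g,_=pose(th,0,0,0,V=v)
    u=-np.array([np.cos(v[2]),np.sin(v[2]),0]);z=np.array([0,0,1.]);H=np.array([v[0],v[1],0])-.3*u+.062*z
    return dict(p=pose(th,pw,V=v)[0],g=H+.457*(u*np.cos(th)+z*np.sin(th)),s=np.array([v[0],v[1],0]))
def f(v):
    P=pts(v);w=dict(p=1,g=1,s=.3)
    return np.concatenate([w[k]*(proj(n,P[k])[0]-o) for n,k,o in obs])
s=least_squares(f,[.52,.07,-1.3,.43,.04],bounds=([0,-1,-2,.2,0],[1,1,0,.49,.12]));v=s.x;print(v.round(4),f(v).round(1))
P=pts(v);print(P)
for th,pw,ab in[(v[3],.0,.02),(v[3],.22,0),(.2,.22,0),(0,.22,0)]:
    p,Rm=pose(th,pw,ab,V=v);print(th,pw,ab,p.round(4),rel(p,Rm))
E
```

```text
[ 0.5245  0.0635 -1.2449  0.4622  0.0254] [-0.3 -0.5 -0.2 -0.9  0.7 -0.   0.4  0.7 -0.7  0.3  1.5  0.3]
{'p': array([0.51353352, 0.09597611, 0.27950358]), 'g': array([0.48959117, 0.16681655, 0.26578199]), 's': array([0.52450716, 0.06350742, 0.        ])}
0.46219340100661754 0.0 0.02 [0.5171 0.0855 0.299 ] ([2.2, 22.3, 108.3], [0.211, -0.016, -0.043])
0.46219340100661754 0.22 0 [0.5088 0.11   0.2656] ([1.0, 5.6, 147.1], [-0.009, -0.011, -0.045])
0.2 0.22 0 [0.4957 0.1487 0.1681] ([-0.9, -9.7, 251.6], [-0.271, -0.005, -0.046])
0 0.22 0 [0.4915 0.1613 0.0885] ([-1.5, -2.8, 332.0], [-0.471, -0.001, -0.047])
```

Call:
jog_arm([
  {"translation":[1.5,5,35],"turn":[0,-0.01,-0.02]},
  {"translation":[1.5,10,70],"turn":[0,-0.01,-0.02]},
  {"translation":[1.5,14,95],"turn":[0,-0.01,-0.02]},
  {"translation":[1.5,14,103],"turn":[0,-0.01,-0.02]},
  {"translation":[1.5,13,108],"turn":[0,-0.01,-0.02]},
  {"translation":[1.5,13,112],"turn":[0,-0.01,-0.02]},
  {"translation":[1.5,12,116],"turn":[0,-0.01,-0.02]},
  {"translation":[1.5,12,116],"turn":[0,-0.01,-0.02]},
  {"translation":[1.5,12,116],"turn":[0,-0.01,-0.02]},
])

```text
clock: 4.45
position: [0.5133, 0.0981, 0.2941]
ee_rot: [-2.859, -0.436, 0.062]
force: [-0.6, -1.2, -0.1]
width: 0.005
```

```bash
sed -i 's/^V=.*/V=[.523,.0637,-1.265,.455]/' h.py; python3 - <<'E'
from h import *
s=arm.observe();print(s['position'],s['clock'],s['force'].round(2))
for pw in(0,.1,.22):
  p,Rm=pose(.458,pw); print(pw,p,rel(p,Rm))
a=arm.get_image('scene')
def crop(im,x0,y0,k,w,h):return cv2.resize(im[y0:y0+h,x0:x0+w],None,fx=k,fy=k,interpolation=cv2.INTER_CUBIC)
cv2.imwrite('pics/c3.png',crop(a,295,110,8,75,70))
E
```

```text
[0.51327264 0.09809009 0.29412465] 4.45 [-0.61 -1.16 -0.11]
0 [0.513045   0.09523323 0.27970432] ([-1.0, 6.2, 13.3], [0.206, 0.003, -0.004])
0.1 [0.51060869 0.10295042 0.27307498] ([-1.0, -0.0, 21.7], [0.106, 0.003, -0.004])
0.22 [0.50796619 0.11132074 0.26410343] ([-1.0, -6.3, 32.6], [-0.014, 0.004, -0.004])
```

View pics/c3.png

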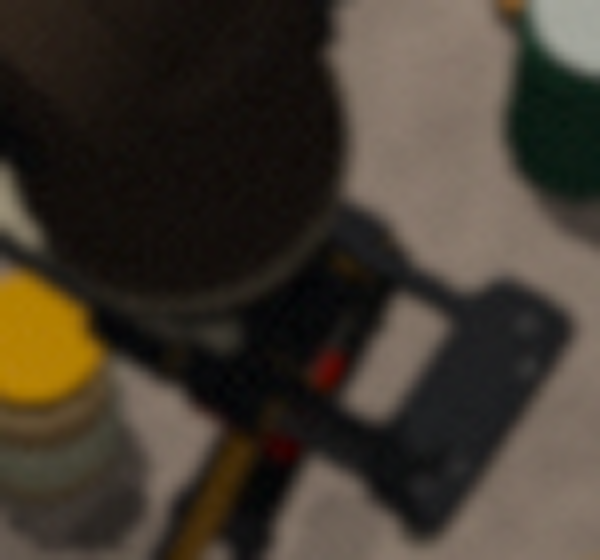

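Call:
jog_arm([
  {"translation":[0,2,4],"turn":[0,0,0]},
  {"translation":[0,2,7],"turn":[0,0,0]},
  {"translation":[0,2,10],"turn":[0,0,0]},
  {"translation":[0,2,13],"turn":[0,0,0]},
  {"translation":[0,1,16],"turn":[0,0,0]},
  {"translation":[0,0,19],"turn":[0,0,0]},
  {"translation":[0,0,19],"turn":[0,0,0]},
])

```text
clock: 5.08
position: [0.5111, 0.1032, 0.2745]
ee_rot: [-2.859, -0.437, 0.064]
force: [-1.1, 0.8, 2.8]
width: 0.004
```

Call:
jog_arm([
  {"translation":[0,-2,3],"turn":[0,0,0]},
  {"translation":[0,-3,6],"turn":[0,0,0]},
  {"translation":[0,-4,8],"turn":[0,0,0]},
  {"translation":[0,-4,8],"turn":[0,0,0]},
])

```text
clock: 5.42
position: [0.5092, 0.1087, 0.2679]
ee_rot: [-2.859, -0.437, 0.064]
force: [-0.8, 1.6, 5.4]
width: 0.005
```

```bash
python3 - <<'E'
from h import *
s=arm.observe()
for th in(.458,.44,.40,.36,.32,.28,.24,.2):
  p,Rm=pose(th,.22); print(th,rel(p,Rm,s))
E
```

```text
0.458 ([-0.4, -1.8, 4.4], [-0.015, 0.005, -0.003])
0.44 ([-0.4, -3.7, 11.4], [-0.033, 0.005, -0.003])
0.4 ([-0.3, -7.5, 27.2], [-0.073, 0.005, -0.003])
0.36 ([-0.2, -10.6, 43.0], [-0.113, 0.005, -0.003])
0.32 ([-0.2, -13.0, 59.0], [-0.153, 0.005, -0.003])
0.28 ([-0.1, -14.8, 75.1], [-0.193, 0.006, -0.003])
0.24 ([-0.0, -16.0, 91.2], [-0.233, 0.006, -0.003])
0.2 ([0.1, -16.5, 107.3], [-0.273, 0.006, -0.003])
```

Call:
jog_arm([
  {"translation":[0,-1.5,3],"turn":[-0.01,0,0]},
  {"translation":[0,-2.5,6],"turn":[-0.02,0,0]},
  {"translation":[0,-3.5,10],"turn":[-0.03,0,0]},
  {"translation":[0,-4.5,14],"turn":[-0.04,0,0]},
])

```text
clock: 5.75
position: [0.5069, 0.1158, 0.2559]
ee_rot: [-2.899, -0.442, 0.056]
force: [-3.8, 0.2, 7.9]
width: 0.007
```

```bash
python3 - <<'E'
from h import *
s=arm.observe();print(s['position'],s['force'].round(2))
for th in(.44,.42,.40,.36,.32,.28,.24,.2,.16,.12,.08,.04,0):
  p,Rm=pose(th,.22); print(th,rel(p,Rm,s))
r=arm.landmark_of('top','grip_end');a=arm.get_image('scene');r2=arm.landmark_of('scene','grip_end')
print([(x['at'],x['confidence']) for x in r+r2])
E
```

```text
[0.50690571 0.11577247 0.25587809] [-3.81  0.19  7.9 ]
0.44 ([-0.3, 0.6, -2.1], [0.008, 0.005, -0.004])
0.42 ([-0.3, -1.7, 5.7], [-0.012, 0.005, -0.004])
0.4 ([-0.3, -3.8, 13.5], [-0.032, 0.005, -0.003])
0.36 ([-0.2, -7.5, 29.2], [-0.072, 0.005, -0.003])
0.32 ([-0.1, -10.7, 45.1], [-0.112, 0.005, -0.003])
0.28 ([-0.1, -13.1, 61.1], [-0.152, 0.005, -0.003])
0.24 ([0.0, -15.0, 77.1], [-0.192, 0.006, -0.003])
0.2 ([0.1, -16.2, 93.2], [-0.232, 0.006, -0.003])
0.16 ([0.2, -16.7, 109.4], [-0.272, 0.006, -0.003])
0.12 ([0.3, -16.6, 125.6], [-0.312, 0.006, -0.003])
0.08 ([0.3, -15.9, 141.7], [-0.352, 0.006, -0.003])
0.04 ([0.4, -14.5, 157.8], [-0.392, 0.006, -0.003])
0 ([0.5, -12.4, 173.8], [-0.432, 0.006, -0.002])
[([267.8, 220.3], 0.83)]
```

Call:
jog_arm([
  {"translation":[0,-1.5,5],"turn":[-0.01,0,0]},
  {"translation":[0,-3,10],"turn":[-0.022,0,0]},
  {"translation":[0,-4,15],"turn":[-0.035,0,0]},
])

```text
clock: 6.15
position: [0.5049, 0.1221, 0.242]
ee_rot: [-2.933, -0.447, 0.048]
force: [-2.7, 0.3, 7.4]
width: 0.005
```

```bash
python3 - <<'E'
from h import *
s=arm.observe();print(s['position'],s['force'].round(2))
a=arm.get_image('top');r=arm.landmark_of('top','grip_end')
print([(x['at'],x['confidence']) for x in r],s['clock'])
def crop(im,x0,y0,k,w,h):return cv2.resize(im[y0:y0+h,x0:x0+w],None,fx=k,fy=k,interpolation=cv2.INTER_CUBIC)
b=arm.get_image('scene');cv2.imwrite('pics/c4.png',np.hstack([crop(b,270,100,5,80,100),crop(a,240,170,5,80,100)]))
for th in(.46,.42,.4,.38,.2):
  x,y,yaw=V[:3];u=-np.array([np.cos(yaw),np.sin(yaw),0]);H=np.array([x,y,.062])-.3*u
  g=H+.457*(u*np.cos(th)+np.array([0,0,np.sin(th)]));print(th,proj('top',g),proj('scene',g))
for th in(.44,.42,.40,.36,.32,.28,.24,.2,.16,.12,.08,.04,0):
  p,Rm=pose(th,.22); print(th,rel(p,Rm,s))
E
```

```text
[0.50487385 0.12213777 0.24199472] [-2.71  0.31  7.41]
[([264.9, 222.4], 0.98)] 6.15
0.46 [[265.91736271 221.19672583]] [[343.60118615 138.38823507]]
0.42 [[263.67672705 222.27641357]] [[344.78198669 139.38301392]]
0.4 [[262.67110268 222.78224553]] [[345.30415887 139.95373947]]
0.38 [[261.74069451 223.26561161]] [[345.7821174  140.57129421]]
0.2 [[256.5800412  226.63830644]] [[348.24676905 147.99997817]]
0.44 ([-0.4, 4.8, -16.9], [0.043, 0.005, -0.004])
0.42 ([-0.3, 2.2, -9.2], [0.023, 0.005, -0.004])
0.4 ([-0.3, -0.1, -1.5], [0.003, 0.005, -0.004])
0.36 ([-0.3, -4.4, 14.1], [-0.037, 0.005, -0.004])
0.32 ([-0.2, -8.1, 29.8], [-0.077, 0.005, -0.004])
0.28 ([-0.1, -11.1, 45.7], [-0.117, 0.005, -0.004])
0.24 ([-0.0, -13.5, 61.7], [-0.157, 0.006, -0.004])
0.2 ([0.0, -15.3, 77.8], [-0.197, 0.006, -0.003])
0.16 ([0.1, -16.4, 93.9], [-0.237, 0.006, -0.003])
0.12 ([0.2, -16.8, 110.1], [-0.277, 0.006, -0.003])
0.08 ([0.3, -16.7, 126.2], [-0.317, 0.006, -0.003])
0.04 ([0.4, -15.8, 142.4], [-0.357, 0.006, -0.003])
0 ([0.5, -14.4, 158.5], [-0.397, 0.006, -0.003])
```

View pics/c4.png

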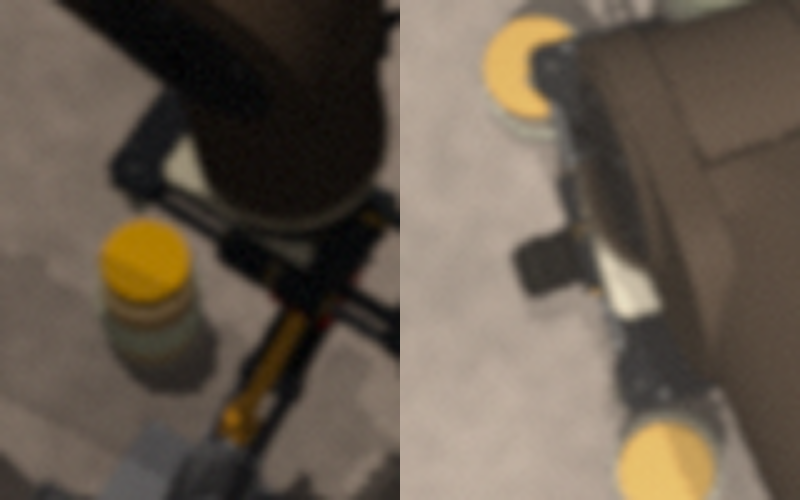

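Call:
jog_arm([
  {"translation":[0,-2,7],"turn":[-0.018,0,0]},
  {"translation":[0,-4.5,14],"turn":[-0.037,0,0]},
  {"translation":[0,-6.5,22],"turn":[-0.057,0,0]},
  {"translation":[0,-8,30],"turn":[-0.077,0,0]},
  {"translation":[0,-9.5,38],"turn":[-0.097,0,0]},
  {"translation":[0,-11,46],"turn":[-0.117,0,0]},
  {"translation":[0,-12.5,54],"turn":[-0.137,0,0]},
  {"translation":[0,-13.5,62],"turn":[-0.157,0,0]},
  {"translation":[0,-14.5,70],"turn":[-0.177,0,0]},
  {"translation":[0,-15,78],"turn":[-0.197,0,0]},
  {"translation":[0,-16,86],"turn":[-0.217,0,0]},
  {"translation":[0,-16.5,94],"turn":[-0.237,0,0]},
])

```text
clock: 7.3
position: [0.4944, 0.152, 0.1519]
ee_rot: [3.044, 0.463, 0.003]
force: [-3.5, -2.9, 6.2]
width: 0.007
```

```bash
python3 - <<'E'
from h import *
s=arm.observe();print(s['position'],s['force'].round(2),s['joints'].round(2))
for th in(.2,.16,.12,.08,.04,0,-.02):
  p,Rm=pose(th,.22); print(th,rel(p,Rm,s))
E
```

```text
[0.49441246 0.15196875 0.15188915] [-3.54 -2.87  6.22] [-0.    0.41 -0.58  1.88  0.35  0.96 -0.45]
0.2 ([0.6, 3.9, -16.0], [0.042, 0.008, -0.004])
0.16 ([0.7, -1.0, -0.6], [0.002, 0.008, -0.003])
0.12 ([0.8, -5.3, 15.0], [-0.038, 0.008, -0.003])
0.08 ([0.9, -9.0, 30.7], [-0.078, 0.008, -0.003])
0.04 ([1.0, -12.0, 46.6], [-0.118, 0.008, -0.003])
0 ([1.1, -14.3, 62.6], [-0.158, 0.008, -0.003])
-0.02 ([1.2, -15.3, 70.6], [-0.178, 0.008, -0.003])
```

Call:
jog_arm([
  {"translation":[0.2,-2.5,7],"turn":[-0.018,0,0]},
  {"translation":[0.4,-5,15],"turn":[-0.038,0,0]},
  {"translation":[0.6,-7,23],"turn":[-0.058,0,0]},
  {"translation":[0.8,-9,31],"turn":[-0.078,0,0]},
  {"translation":[1,-10.5,38],"turn":[-0.098,0,0]},
  {"translation":[1,-12,45],"turn":[-0.115,0,0]},
  {"translation":[1,-12.5,49],"turn":[-0.125,0,0]},
  {"translation":[1,-13,52],"turn":[-0.135,0,0]},
])

```text
clock: 7.97
position: [0.4924, 0.1621, 0.0992]
ee_rot: [2.913, 0.445, 0.033]
force: [-1.5, -2.2, 7.1]
width: 0.009
```

Call:
jog_arm([
  {"translation":[0,-0.5,2.5],"turn":[-0.006,0,0]},
  {"translation":[0,-1,5],"turn":[-0.012,0,0]},
  {"translation":[0,-1,7],"turn":[-0.018,0,0]},
])

```text
clock: 8.22
position: [0.4923, 0.1626, 0.0924]
ee_rot: [2.897, 0.443, 0.038]
force: [-4.1, 1.4, 5.9]
width: 0.002
```

Call:
jog_arm([
  {"translation":[0,0,2],"turn":[0,0,0]},
  {"translation":[0,0,4],"turn":[0,0,0]},
  {"translation":[0,0,4],"turn":[0,0,0]},
])

```text
clock: 8.47
position: [0.4922, 0.1627, 0.0884]
ee_rot: [2.898, 0.444, 0.038]
force: [-4.0, 2.5, 5.0]
width: 0.004
```

Call:
jog_arm([
  {"translation":[0,0,1.5],"turn":[0,0,0]},
  {"translation":[0,0,3],"turn":[0,0,0]},
  {"translation":[0,0,3],"turn":[0,0,0]},
])

```text
clock: 8.72
position: [0.4923, 0.163, 0.0864]
ee_rot: [2.899, 0.445, 0.039]
force: [-8.1, 3.7, 15.8]
width: 0.006
```

Call:
jog_arm([
  {"translation":[0,0,1],"turn":[0,0,0]},
  {"translation":[0,0,2],"turn":[0,0,0]},
  {"translation":[0,0,2],"turn":[0,0,0]},
])

```text
clock: 8.97
position: [0.4924, 0.1631, 0.0851]
ee_rot: [2.899, 0.446, 0.04]
force: [-11.3, 4.2, 23.5]
width: 0.005
```

```bash
python3 - <<'E'
from h import *
a=arm.get_image('scene');b=arm.get_image('top')
r=arm.landmark_of('top','grip_end')+arm.landmark_of('scene','grip_end');print([(x['at'],x['confidence']) for x in r])
for th in(.08,.04,0):
  x,y,yaw=V[:3];u=-np.array([np.cos(yaw),np.sin(yaw),0]);H=np.array([x,y,.062])-.3*u
  g=H+.457*(u*np.cos(th)+np.array([0,0,np.sin(th)]));print(th,proj('top',g),proj('scene',g))
s=arm.observe();R0=R.from_rotvec(s['ee_rot']).as_matrix();print(s['force'],s['position'],(R0.T@[0,0,50]).round(1))
E
```

```text
[([344.4, 160.3], 0.67)]
0.08 [[256.08213214 227.9680527 ]] [[348.2623349  154.51467823]]
0.04 [[256.38614333 228.26047779]] [[348.01475777 156.91273818]]
0 [[256.90944397 228.48140706]] [[347.65053741 159.41106013]]
[-11.73593586   5.49558097  21.89036427] [0.4923715  0.16306    0.08519348] [ -0.2  10.4 -48.9]
```

Call:
jog_arm([
  {"translation":[0,0.5,-3],"turn":[0,0,0]},
  {"translation":[0,1,-6],"turn":[0,0,0]},
  {"translation":[0,2,-10],"turn":[0,0,0]},
  {"translation":[0,3,-15],"turn":[0,0,0]},
  {"translation":[0,4,-20],"turn":[0,0,0]},
  {"translation":[0,6,-28],"turn":[0,0,0]},
  {"translation":[0,8,-40],"turn":[0,0,0]},
  {"translation":[0,14,-65],"turn":[0,0,0]},
  {"translation":[0,20,-95],"turn":[0,0,0]},
  {"translation":[0,27,-130],"turn":[0,0,0]},
  {"translation":[0,35,-170],"turn":[0,0,0]},
  {"translation":[0,43,-210],"turn":[0,0,0]},
])

```text
clock: 10.17
position: [0.4925, 0.1634, 0.3005]
ee_rot: [2.897, 0.445, 0.038]
force: [1.3, 1.0, -0.5]
width: 0.004
```

```bash
python3 - <<'E'
from h import *
s=arm.observe();R0=R.from_rotvec(s['ee_rot']).as_matrix();print(s['force'],s['position'],'back',(R0.T@[-150,-150,200]).round(0))
E
```

```text
[ 1.33921942  1.00671515 -0.4773219 ] [0.49249909 0.16335845 0.30047493] back [-189.  138. -174.]
```

Call:
jog_arm([
  {"translation":[0,8,-40],"turn":[0,0,0]},
  {"translation":[0,16,-80],"turn":[0,0,0]},
  {"translation":[-25,26,-105],"turn":[0,0,0]},
  {"translation":[-55,45,-125],"turn":[0,0,0]},
  {"translation":[-85,65,-140],"turn":[0,0,0]},
  {"translation":[-115,85,-150],"turn":[0,0,0]},
  {"translation":[-140,105,-160],"turn":[0,0,0]},
  {"translation":[-165,125,-170],"turn":[0,0,0]},
  {"translation":[-189,138,-174],"turn":[0,0,0]},
  {"translation":[-189,138,-174],"turn":[0,0,0]},
])

```text
clock: 11.0
position: [0.3405, 0.0111, 0.5014]
ee_rot: [2.896, 0.438, 0.045]
force: [0.1, -0.6, 0.1]
width: 0.004
```

```bash
python3 - <<'E'
from h import *
a=arm.get_image('scene');b=arm.get_image('top')
x,y,yaw=V[:3];u=-np.array([np.cos(yaw),np.sin(yaw),0]);H=np.array([x,y,.062])-.3*u
for q in('grip_end','paddle'):
  o=[]
  for n in('scene','top'):
    r=arm.landmark_of(n,q)
    if r:o.append((n,r[0]['at']));print(q,n,np.round(r[0]['at'],1),r[0]['confidence'])
  if len(o)==2:print(tri(o))
for th in(0,.04):
  g=H+.457*(u*np.cos(th)+np.array([0,0,np.sin(th)]))
  for nm,P in(('g',g),('p pw0',pose(th,0)[0]),('p pw.22',pose(th,.22)[0])):print(th,nm,P.round(3),proj('scene',P).round(1),proj('top',P).round(1))
def crop(im,x0,y0,k,w,h):return cv2.resize(im[y0:y0+h,x0:x0+w],None,fx=k,fy=k,interpolation=cv2.INTER_CUBIC)
cv2.imwrite('pics/c5.png',np.hstack([crop(a,260,120,4,100,150),crop(b,235,140,4,100,150)]))
E
```

```text
grip_end scene [343.8 160. ] 0.79
grip_end top [256.7 228.1] 0.84
[0.47304439 0.20847068 0.06114638]
paddle scene [334.3 164.8] 0.49
paddle top [258. 231.] 0.72
[0.45908842 0.19762286 0.02136959]
0 g [0.476 0.213 0.062] [[347.7 159.4]] [[256.9 228.5]]
0 p pw0 [0.494 0.154 0.11 ] [[337.8 167.3]] [[275.1 222.3]]
0 p pw.22 [0.492 0.162 0.089] [[338.9 168.3]] [[272.9 223.4]]
0.04 g [0.476 0.213 0.08 ] [[348.  156.9]] [[256.4 228.3]]
0.04 p pw0 [0.495 0.152 0.126] [[337.6 165.6]] [[275.4 221.9]]
0.04 p pw.22 [0.492 0.161 0.105] [[338.9 166.4]] [[273. 223.]]
```

View pics/c5.png

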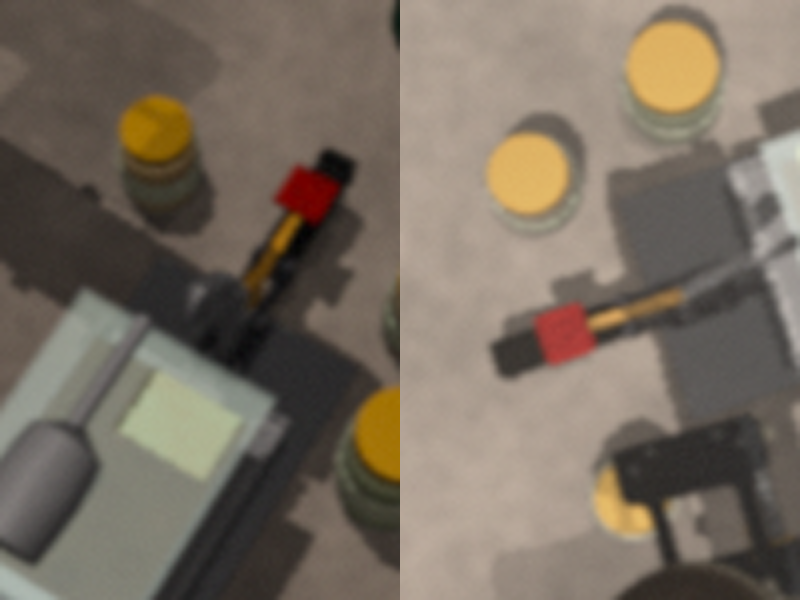

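```bash
python3 - <<'E'
from h import *
c=[]
for n in('scene','top'):
  im=arm.get_image(n).astype(int);m=((im[...,2]>90)&(im[...,1]<70)&(im[...,0]<70))
  sub=np.zeros_like(m);sub[140:260,240:370]=m[140:260,240:370];ys,xs=np.nonzero(sub);c.append((n,(xs.mean(),ys.mean())));print(c[-1],len(xs))
print(tri(c),arm.observe()['force'],arm.observe()['clock'])
arm.sign_off()
E
```

```text
('scene', (np.float64(336.25342465753425), np.float64(171.513698630137))) 146
('top', (np.float64(275.5067567567568), np.float64(222.8918918918919))) 148
[0.49307977 0.15350917 0.07859072] [-0.2089599  -0.48289309 -0.30647458] 11.4
the job is handed in; nothing more can be done
```

I pressed the red paddle to its stop and kept it pressed while I pushed the arm down in an arc. I then lifted the hand straight up, moved it clear and handed the job in at about 11.4 s.

- **Force:** it stayed at about 5 to 8 N vertically while the arm moved, with no sign of a locked tooth. At the bottom I pushed on against a hard stop, with about 24 N vertical force.
- **Arm level:** after release, the grip end measured 61 mm high. It should be 62 mm with the arm level.
- **Hand clear and jars:** the wrist force was about zero. In the last picture the almond, honey and pistachio jars looked unmoved. I did not check the other items again.
- **Paddle and pawl:** I only have the pictures for these, and the checks disagreed:
  - The last close-up shows the paddle in its raised position to within 1 or 2 pixels, which suggests the pawl is in the teeth.
  - The network's paddle location was clearly wrong (21 mm high, on the grip), so I ignored it.
  - A quick colour-based measurement gave 79 mm, against 110 mm raised and about 89 mm fully pressed. It is below even the pressed height, so I think brass-coloured or other red pixels pulled it off. I printed it in the same script that handed the job in, so I could not follow it up.

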